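Bring the red sprinkles round to the serving arrow

TASK

Bring the red sprinkle tub round to the blue arrow for decorating: push with a fingertip on one of the turntable's wooden spokes (take another if you need to) and turn the tray, either way round, until the red tub stands in line with the arrow. Do not touch, lift or tip the tubs and cutters that ride on the tray, leave the timer and the sugar jar where they are, and take the finger away at the end.

Things in the scene. Friction and masses are not known exactly. Their poses are not given: they have to be found in the camera images.
- red_tub_mid (a point): sugar-sprinkle tub with red contents and a pale lid, 44 mm across, 70 mm tall, standing loose on the tray 60 mm from the turning axis; its position is given at the centre, half-way up. This is the tub to bring round
- red_tub: the same red tub, origin at the centre of its underside
- yellow_tub_mid (a point): sugar-sprinkle tub with yellow contents, same size, loose on the tray; its position is given at the centre, half-way up
- yellow_tub: the same yellow tub, origin at the centre of its underside
- star_cutter_mid (a point): star-shaped metal cutter, 57x55x22 mm, loose on the tray; its position is given at the centre, half-way up
- star_cutter: the same star cutter, origin at the centre of its underside
- round_cutter_mid (a point): round metal cutter, 52 mm across, 26 mm tall, loose on the tray; its position is given at the centre, half-way up
- round_cutter: the same round cutter, origin at the centre of its underside
- tray_axis (a point): point on the vertical turning axis of the tray, on its cork floor (64 mm above the table). The tray is a round aluminium turntable, 196 mm across, with a rim 4 mm thick whose top is 82 mm above the table. Four things stand on it, a quarter turn apart, each mid-way between two spokes
- tray (a joint): turning angle of the tray (rad), 0 at the start, growing counter-clockwise seen from above; it turns freely both ways (well over a full turn), needs about 1 N at a spoke and stays where it is left. The spokes' free rods run from 98 to 165 mm from the axis and end in 22 mm balls, outer end 187 mm from the axis; below them is free space down to the pastry board
- serve_spot (a point): point 60 mm from the turning axis in the direction of the blue arrow, 99 mm above the table: where the centre of the red tub must come. The arrow is fixed, lies low outside the tray (from 105 to 202 mm from the axis, top 31 mm above the table) and points at the turning axis; the spokes pass over it
- spoke_1 (a point): the place to push on one of four equal wooden spokes (level rods 12 mm thick, centre line 78 mm above the table) that stick straight out of the tray's rim, a quarter turn apart. The point is on the centre line of the spoke that starts on the far side from the robot, 150 mm from the turning axis; the places to push on the others lie 90, 180 and 270 degrees further round
- board: fixed wooden pastry board under the turntable, 335 mm (along x) by 575 mm, its top 20 mm above the table; origin on the table under its centre
- timer_mid (a point): red and white wind-up kitchen timer, 62 mm across, 58 mm tall, standing loose on the table; a bystander; its position is given at the centre, half-way up
- sugar_jar_mid (a point): glass clip-top sugar jar, 78x69x103 mm, standing loose on the table; a bystander; its position is given 50 mm above the table

How it is judged:
By the outcome, as a careful person would: the job done as asked, in the order asked, and still so for the second after the job is handed in, with the robot touching nothing.
It also fails if it takes over 64 s, if anything falls off the work surface, if the arm or the gripper's body presses on something with over 40 N, if the wrist force passes 120 N, or if a joint passes its speed limit or range.

ROBOT

A 6-joint arm with a two-finger parallel gripper is mounted at the origin on the work surface; the furniture and walls round the work are solid. World frame = base frame: x ahead of the robot, y to its left, z up, the work surface at z = 0. Lengths are in m, angles in degrees, forces in N, time in s.
With the tool pointing down it reaches from about 0.25 to 0.725 m from the base axis. Payload 9.7 kg.
Tool frame: the origin (TCP) lies between the finger pads; the fingertips stand 17 mm ahead of it and the grasp point (between the pads) lies 2 mm behind it; z points along the fingers, y is the line along which they close (so a half turn about z gives the same grasp; the last joint's range is limited). The gripper opens to 85 mm and grips with 20 to 120 N. Pads are 22 mm wide; open, the fingers measure 114 mm over their backs; the gripper's body (76 mm by 85 mm) begins 54 mm behind the grasp point. The pads swing forward as they close: fully open they stand 13 mm farther back than shut.
Start: joints at [70.245, 4.979, 10.078, 95.1, 0, 90], TCP at [0.186, 0.518, 0.248] pointing down, gripper open.
Joint ranges: [-179.16, 179.16], [-48.56, 103.87], [-65.8, 70.77], [-126.05, 130.52], [-82.76, 87.17], [-180, 180]. Speed limits (degrees/s): [127.2, 127.2, 147.25, 180, 180, 180].

INTERFACE

Orientations are given as a 3x3 rotation matrix whose columns are the frame's x, y, z axes.
In Python, from cell import ctrl gives the robot as it stands. The module is installed in compiled form; this text tells all that it offers.
- The arm moves only by the tool step_arm, never from a script. Its argument "plan" is a list of rows, each an object of numbers: "tx", "ty", "tz": the shift along the tool's x, y, z in units of 0.75 m (1.0 is 0.75 m); "wx", "wy", "wz": the turn, a rotation vector about the tool's x, y, z in units of pi rad (1.0 is pi rad); "grip": the closure, from 0 (fully open) to 1 (shut). A call has 1 to 8 rows; each row is the pose to reach, as a shift and turn from the pose commanded when the call began, along the tool's axes at that moment, turning the shorter way round; what a row does not reach only later rows make up. A row lasts 1/8 s, in which the tool goes at most 62.5 mm and 10.7 degrees, less where a joint would pass 70% of its speed; a pose out of reach is approached as far as the arm can. A call with a number of a shift or a turn outside -1 to 1 is refused whole. A call with a gripper value outside its range is refused whole. The fingers move at their own pace and stop on an object; "grip_force" is the grip in N (left out, the last holds). Time passes only in rows, so rows that repeat a pose let the fingers close. It gives the time, the measured TCP pose, the force, the opening and the grip force at its end, in the units of the state.
- ctrl.read_state(): the state, without advancing time (a new reading comes with each control period).
- ctrl.capture(name): name is "side" or "top"; returns the picture (480x640x3 uint8, red, green, blue); there is no depth.
- ctrl.calibration(name): a dict with "intrinsics" (3x3 intrinsics, pixels), "k1" (the pictures are not rectified: a ray, as slopes to the right and down, at radius r is drawn at 1 + k1 r^2 times it, then the intrinsics apply), "eye" and "rotation" of the camera in the world. Camera axes: x right, y up, looking along -z (the intrinsics and any distortion apply to the point x, -y, -z); pixel columns grow to the right and rows downward; lengths in m; the calibration is good to about 2 mm. A picture is of the moment at which its call begins. calibration takes no time and is no camera call.
- ctrl.job_done(): hands the job in; it is judged then, once.
The state is a dict: "clock": time; "joints": joint angles; "dq": joint speeds; "joint_efforts": joint torques, N m; "position": TCP position; "tcp_rot": TCP orientation; "wrist_force": force on the tool from outside, world axes, zero at the start; "torque": the same for the moment, N m; "gripper_width": finger opening in m; "gripper_force": force on a finger pad.
Only numpy, scipy, OpenCV 4.12 (cv2) and the standard library are available. Lean on these libraries where they do the work, as an engineer would, in place of code of your own. Each camera call takes 0.05 s, during which the arm holds its last target. There are 200 camera calls.

## Working session

There is one attempt and no reset: what is moved stays moved. The work goes in short steps, Python scripts to look and compute and a tool call to move; the robot and the scene stay as the last step left them, time stands still between calls to the robot, and variables do not carry over. Pictures are saved under pics/ and viewed, at most 10 in all, crops included, and the job is handed in when it is done.

Besides the shell and the picture viewer there is one more tool, called after "Emit:" as a command line: name --argument value ..., lists and objects as JSON in quotes. step_arm: Moves the arm, as the interface text tells. Shifts and turns lie within -1 to 1; 1 stands for 0.75 m of shift or pi rad of turn. Its arguments: {"type":"object","properties":{"plan":{"type":"array"},"grip_force":{"type":"number"}},"required":["plan"]}

```bash
mkdir -p pics; python3 - <<'E'
from cell import ctrl
import cv2
for n in("top","side"):
    cv2.imwrite(f"pics/{n}0.png",ctrl.capture(n)[:,:,::-1])
    c=ctrl.calibration(n);print(n,c)
s=ctrl.read_state();print(s["clock"],s["position"],s["tcp_rot"],s["gripper_width"])
E
```

```text
top {'intrinsics': array([[597.37085573,   0.        , 321.0601784 ],
       [  0.        , 597.37085573, 243.11924026],
       [  0.        ,   0.        ,   1.        ]]), 'k1': -0.16181960329594527, 'eye': array([0.25879952, 0.01947626, 1.68242425]), 'rotation': array([[-0.00360681,  0.99230161, -0.12379215],
       [-0.99992861, -0.004989  , -0.01085721],
       [-0.01139123,  0.12374415,  0.99224877]])}
side {'intrinsics': array([[529.08413435,   0.        , 317.0723845 ],
       [  0.        , 529.08413435, 240.13153993],
       [  0.        ,   0.        ,   1.        ]]), 'k1': -0.0042282937570797385, 'eye': array([ 0.38410349, -1.09477326,  0.52776022]), 'rotation': array([[ 0.99759939,  0.03896807, -0.05724469],
       [-0.06763833,  0.37104321, -0.92614901],
       [-0.01484998,  0.92779762,  0.37278822]])}
0.1 [0.18584014 0.51744422 0.24763932] [[-9.41135221e-01  3.38030042e-01 -4.32487147e-04]
 [ 3.38030319e-01  9.41134491e-01 -1.17209856e-03]
 [ 1.08240454e-05 -1.24929700e-03 -9.99999220e-01]] 0.08547822905463154
```

View pics/top0.png

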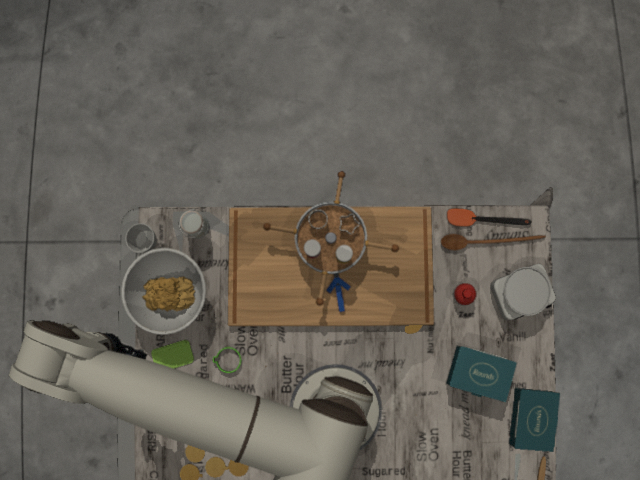

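View pics/side0.png

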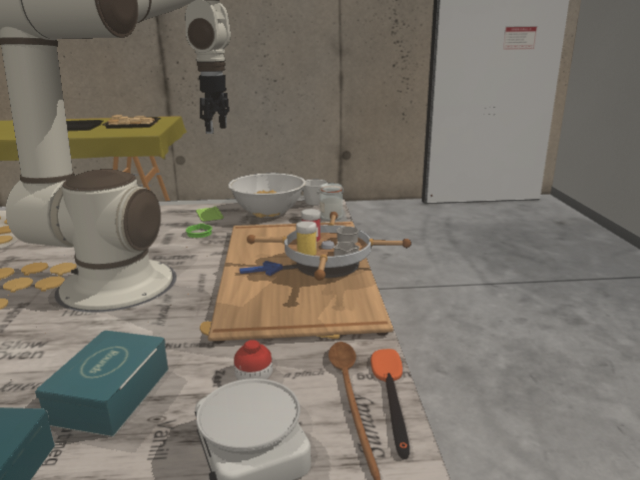

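The top view shows the tray centred at about (331,238), with spoke balls at about (341,175), (266,227), (320,302) and (395,248). The pale lids are at (312,248) and (344,253), and the blue arrow at about (339,293) points up the image at the axis. The side view shows the yellow tub nearer that camera (307,238) and the red one behind it (311,222), so the left lid in the top view is red.

```bash
cat > h.py <<'E'
import numpy as np,cv2
from cell import ctrl
def cast(n,px,z):
    c=ctrl.calibration(n);K=c["intrinsics"]
    d=np.array([c["k1"],0,0,0,0.])
    u=cv2.undistortPoints(np.array(px,float).reshape(-1,1,2),K,d)[:,0]
    r=np.c_[u[:,0],-u[:,1],-np.ones(len(u))]@c["rotation"].T
    return c["eye"]+r*((z-c["eye"][2])/r[:,2])[:,None]
def blobs(m,amin,amax):
    n,l,s,c=cv2.connectedComponentsWithStats(m.astype(np.uint8))
    return [(c[i],s[i,4]) for i in range(1,n) if amin<=s[i,4]<=amax]
def az(v): return np.degrees(np.arctan2(v[1],v[0]))
E
python3 - <<'E'
from h import *
im=ctrl.capture("top");cv2.imwrite("pics/z1.png",cv2.resize(im[160:320,240:430,::-1],None,fx=4,fy=3.7*4/3.7,interpolation=cv2.INTER_CUBIC)[:600])
h=cv2.cvtColor(im,cv2.COLOR_RGB2HSV).astype(int);H,S,V=h[...,0],h[...,1],h[...,2]
roi=np.zeros(H.shape,bool);roi[165:320,250:410]=1
b=roi&(H>100)&(H<130)&(S>120)
ys,xs=np.nonzero(b);print("arrow",b.sum(),xs.mean(),ys.mean())
P=cast("top",np.c_[xs,ys],.031)[:,:2];m=P.mean(0);w,v=np.linalg.eigh(np.cov(P.T));d=v[:,1]*np.sign(v[0,1]);print(m,"axis az",az(d), (P-m)@d.reshape(2,1).min(0) if 0 else [((P-m)@d).min(),((P-m)@d).max()])
for c,a in blobs(roi&(S<40)&(V>150),60,2000): print("pale",c,a,cast("top",[c],.134)[0][:2])
balls=[(341,175),(266,227),(320,302),(395,248)]
print("balls",cast("top",balls,.078)[:,:2].round(3))
E
```

```text
arrow 252 338.3253968253968 290.29761904761904
[ 0.33334489 -0.00965251] axis az 8.752216959681668 [np.float64(-0.055619905966109565), np.float64(0.03773665285829795)]
balls [[ 0.648 -0.019]
 [ 0.504  0.187]
 [ 0.3    0.04 ]
 [ 0.445 -0.163]]
```

View pics/z1.png

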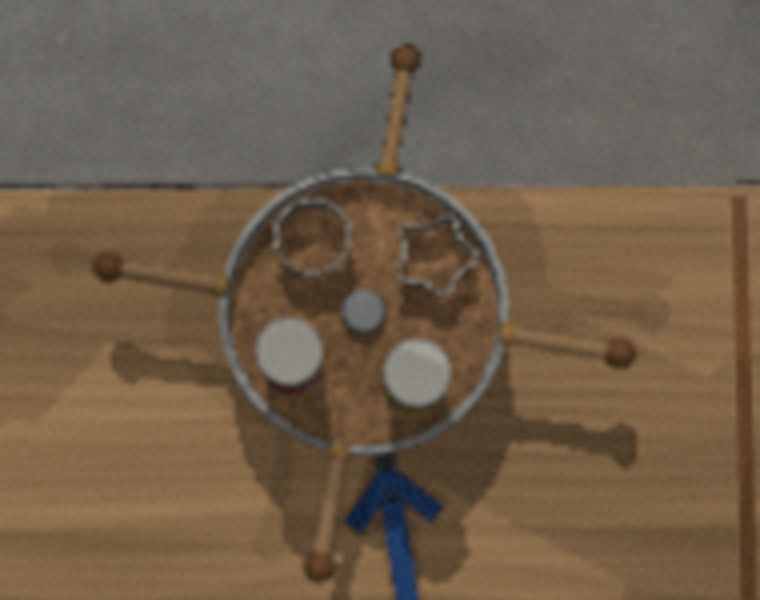

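```bash
cat >> h.py <<'E'
def rel(p,R,p0): return (np.asarray(R).T@(np.asarray(p)-p0)/.75)
def meas(balls,red,yel):
    B=cast("top",balls,.078)[:,:2]; C=B.mean(0); r=cast("top",[red],.134)[0,:2]; y=cast("top",[yel],.134)[0,:2]
    print("C",C.round(4),"R",np.linalg.norm(B-C,axis=1).round(4),"spokes",[round(az(b-C),1) for b in B],"red",r.round(4),round(az(r-C),1),np.linalg.norm(r-C).round(4),"yel",round(az(y-C),1))
    return C
E
python3 - <<'E'
from h import *
C=meas([(341.2,174.5),(267,226.3),(319.8,301.2),(395,248)],(312.5,248),(344.3,253.2))
m=np.array([.33334,-.00965]);print("arrow az",az(m-C),np.linalg.norm(m-C))
a=cast("top",[(337.6,277),(342,312)],.031)[:,:2];print(a,[az(q-C) for q in a])
s=ctrl.read_state();print(s["joints"])
print(rel([.55,.17,.248],s["tcp_rot"],s["position"]).round(3))
E
```

```text
C [0.4754 0.0107] R [0.1761 0.176  0.1758 0.1765] spokes [np.float64(-9.7), np.float64(80.0), np.float64(170.1), np.float64(-100.0)] red [0.4393 0.0588] 126.9 0.0602 yel -145.3
arrow az -171.83866067617632 0.14353280445950428
[[ 0.3701119  -0.00788798]
 [ 0.27351994 -0.01939219]] [np.float64(-169.97597286138063), np.float64(-171.5154841390609)]
[ 7.02472598e+01  5.00445267e+00  1.00458136e+01  9.51024150e+01
 -1.42414961e-05  9.00000773e+01]
[-0.614 -0.272 -0.   ]
```

Emit:
step_arm --plan '[{"tx":-0.614,"ty":-0.272,"tz":0,"grip":1},{"tx":-0.614,"ty":-0.272,"tz":0,"grip":1},{"tx":-0.614,"ty":-0.272,"tz":0,"grip":1},{"tx":-0.614,"ty":-0.272,"tz":0,"grip":1},{"tx":-0.614,"ty":-0.272,"tz":0,"grip":1},{"tx":-0.614,"ty":-0.272,"tz":0,"grip":1},{"tx":-0.614,"ty":-0.272,"tz":0,"grip":1},{"tx":-0.614,"ty":-0.272,"tz":0,"grip":1}]'

```text
schema error: expected keys tx, ty, tz, wx, wy, wz, grip
```

```bash
python3 - <<'E'
from h import *
s=ctrl.read_state();print(s["clock"],s["joints"].round(1) if hasattr(s["joints"],"round") else s["joints"],s["position"],s["gripper_width"],s["dq"])
E
```

```text
0.15 [70.2  5.  10.  95.1 -0.  90. ] [0.1858209  0.51747607 0.2477486 ] 0.08535190057549295 [ 0.04991506 -0.17348873  0.1603887  -0.0036513  -0.02354986 -0.10424766]
```

Emit:
step_arm --plan '[{"tx":-0.614,"ty":-0.272,"tz":0,"wx":0,"wy":0,"wz":0,"grip":1},{"tx":-0.614,"ty":-0.272,"tz":0,"wx":0,"wy":0,"wz":0,"grip":1},{"tx":-0.614,"ty":-0.272,"tz":0,"wx":0,"wy":0,"wz":0,"grip":1},{"tx":-0.614,"ty":-0.272,"tz":0,"wx":0,"wy":0,"wz":0,"grip":1},{"tx":-0.614,"ty":-0.272,"tz":0,"wx":0,"wy":0,"wz":0,"grip":1},{"tx":-0.614,"ty":-0.272,"tz":0,"wx":0,"wy":0,"wz":0,"grip":1},{"tx":-0.614,"ty":-0.272,"tz":0,"wx":0,"wy":0,"wz":0,"grip":1},{"tx":-0.614,"ty":-0.272,"tz":0,"wx":0,"wy":0,"wz":0,"grip":1}]'

```text
clock: 1.15
position: [0.5489, 0.1708, 0.2482]
tcp_rot: [[-0.941, 0.338, 0.0], [0.338, 0.941, 0.0], [0.0, 0.0, -1.0]]
wrist_force: [-0.7, 0.5, -0.1]
gripper_width: -0.0
gripper_force: 0.0
```

```bash
python3 - <<'E'
from h import *
s=ctrl.read_state();print(s["clock"],s["joints"].round(1) if hasattr(s["joints"],"round") else s["joints"],s["position"],s["gripper_width"],s["dq"])
E
```

```text
1.15 [17.3  8.5 13.9 95.4  0.  37. ] [0.54889883 0.17075675 0.24816717] -2.502733754463088e-05 [-4.55269805e+01  3.12878555e+01  3.41489790e+01  2.75583491e+00
 -1.22136514e-02 -4.53661857e+01]
```

Emit:
step_arm --plan '[{"tx":0.001,"ty":-0.04,"tz":0,"wx":0,"wy":0,"wz":-0.05,"grip":1},{"tx":0.001,"ty":-0.04,"tz":0,"wx":0,"wy":0,"wz":-0.1,"grip":1},{"tx":0.001,"ty":-0.04,"tz":0,"wx":0,"wy":0,"wz":-0.16,"grip":1},{"tx":0.001,"ty":-0.04,"tz":0.06,"wx":0,"wy":0,"wz":-0.222,"grip":1},{"tx":0.001,"ty":-0.04,"tz":0.12,"wx":0,"wy":0,"wz":-0.222,"grip":1},{"tx":0.001,"ty":-0.04,"tz":0.17,"wx":0,"wy":0,"wz":-0.222,"grip":1},{"tx":0.001,"ty":-0.04,"tz":0.21,"wx":0,"wy":0,"wz":-0.222,"grip":1},{"tx":0.001,"ty":-0.04,"tz":0.224,"wx":0,"wy":0,"wz":-0.222,"grip":1}]'

```text
clock: 2.15
position: [0.5357, 0.1443, 0.0782]
tcp_rot: [[-0.938, -0.345, -0.003], [-0.345, 0.938, -0.001], [0.003, 0.0, -1.0]]
wrist_force: [-0.6, 0.9, 0.8]
gripper_width: -0.0003
gripper_force: 0.0
```

```bash
python3 - <<'E'
from h import *
s=ctrl.read_state();print(s["joints"].round(1))
im=ctrl.capture("side");cv2.imwrite("pics/s1.png",cv2.resize(im[150:300,210:410,::-1],None,fx=4,fy=4,interpolation=cv2.INTER_CUBIC))
# plan: finger centre on arc r=.14, angle finger = spoke - offset; deltas in new tool frame
C=np.array([.4754,.0107]);p0=np.array([.539,.1417])
R=s["tcp_rot"]
def at(th,off,r=.14):
    t=np.radians(th);u=np.array([np.cos(t),np.sin(t)]);n=np.array([u[1],-u[0]])
    return C+r*u+off*n
for th in [80,82,85,88,91,94,97,100,103,106,109,112,115,118,121,124,127,130,133,136,139,141]:
    p=at(th,.018);print(th,p.round(4),(R[:2,:2].T@(p-p0)/.75).round(4))
E
```

```text
[15.1  5.9 -7.7 76.5  0.  -5.1]
80 [0.5174 0.1454] [0.0253 0.0146]
82 [0.5127 0.1468] [0.0305 0.0185]
85 [0.5055 0.1486] [0.0387 0.024 ]
88 [0.4983 0.15  ] [0.0471 0.0291]
91 [0.491 0.151] [0.0558 0.0338]
94 [0.4836 0.1516] [0.0648 0.0379]
97 [0.4762 0.1519] [0.0739 0.0416]
100 [0.4688 0.1517] [0.0832 0.0448]
103 [0.4614 0.1512] [0.0927 0.0476]
106 [0.4541 0.1502] [0.1023 0.0498]
109 [0.4468 0.1489] [0.112  0.0515]
112 [0.4396 0.1472] [0.1218 0.0527]
115 [0.4325 0.1452] [0.1316 0.0534]
118 [0.4256 0.1428] [0.1414 0.0536]
121 [0.4187 0.14  ] [0.1513 0.0532]
124 [0.412  0.1368] [0.1611 0.0524]
127 [0.4055 0.1333] [0.1709 0.051 ]
130 [0.3992 0.1295] [0.1805 0.0491]
133 [0.3931 0.1254] [0.1901 0.0468]
136 [0.3872 0.1209] [0.1995 0.0439]
139 [0.3815 0.1161] [0.2088 0.0405]
141 [0.3779 0.1128] [0.2149 0.038 ]
```

View pics/s1.png

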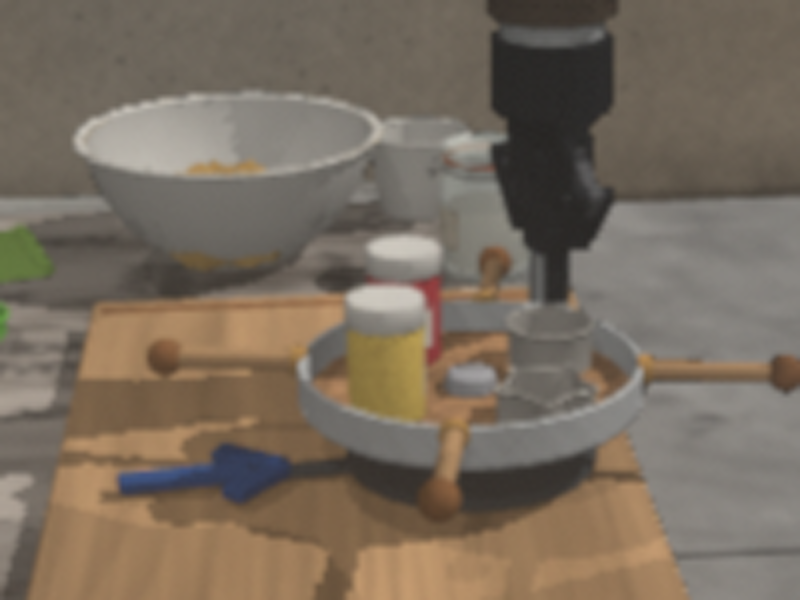

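Emit:
step_arm --plan '[{"tx":0.012,"ty":0.006,"tz":0,"wx":0,"wy":0,"wz":0,"grip":1},{"tx":0.02,"ty":0.01,"tz":0,"wx":0,"wy":0,"wz":0,"grip":1},{"tx":0.028,"ty":0.014,"tz":0,"wx":0,"wy":0,"wz":0,"grip":1},{"tx":0.036,"ty":0.0194,"tz":0,"wx":0,"wy":0,"wz":0,"grip":1},{"tx":0.0445,"ty":0.0245,"tz":0,"wx":0,"wy":0,"wz":0,"grip":1},{"tx":0.0532,"ty":0.0292,"tz":0,"wx":0,"wy":0,"wz":0,"grip":1},{"tx":0.0622,"ty":0.0333,"tz":0,"wx":0,"wy":0,"wz":0,"grip":1},{"tx":0.0713,"ty":0.037,"tz":0,"wx":0,"wy":0,"wz":0,"grip":1}]'

```text
clock: 3.2
position: [0.4765, 0.1521, 0.0802]
tcp_rot: [[-0.938, -0.345, -0.0], [-0.345, 0.938, -0.0], [0.0, -0.0, -1.0]]
wrist_force: [-0.1, -0.2, -0.2]
gripper_width: -0.0003
gripper_force: 0.3
```

```bash
python3 - <<'E'
from h import *
s=ctrl.read_state();print(s["position"],s["wrist_force"])
im=ctrl.capture("top");cv2.imwrite("pics/z2.png",cv2.resize(im[160:310,240:430,::-1],None,fx=4,fy=4,interpolation=cv2.INTER_CUBIC))
C=np.array([.4754,.0107]);p0=np.array(s["position"][:2]);R=s["tcp_rot"]
for th in range(98,143,2):
    t=np.radians(th);u=np.array([np.cos(t),np.sin(t)]);n=np.array([u[1],-u[0]])
    print(th,(R[:2,:2].T@(C+.14*u+.018*n-p0)/.75).round(4))
E
```

```text
[0.47653866 0.1521081  0.08021742] [-0.13083187 -0.20789087 -0.20823839]
98 [0.0036 0.001 ]
100 [0.0099 0.003 ]
102 [0.0161 0.0049]
104 [0.0225 0.0066]
106 [0.0289 0.008 ]
108 [0.0354 0.0092]
110 [0.0419 0.0102]
112 [0.0484 0.0109]
114 [0.055  0.0114]
116 [0.0615 0.0117]
118 [0.0681 0.0118]
120 [0.0746 0.0116]
122 [0.0812 0.0112]
124 [0.0877 0.0106]
126 [0.0943 0.0097]
128 [0.1007 0.0087]
130 [0.1072 0.0074]
132 [0.1136 0.0058]
134 [0.1199 0.0041]
136 [0.1262 0.0021]
138 [ 1.324e-01 -1.000e-04]
140 [ 0.1385 -0.0025]
142 [ 0.1445 -0.0051]
```

View pics/z2.png

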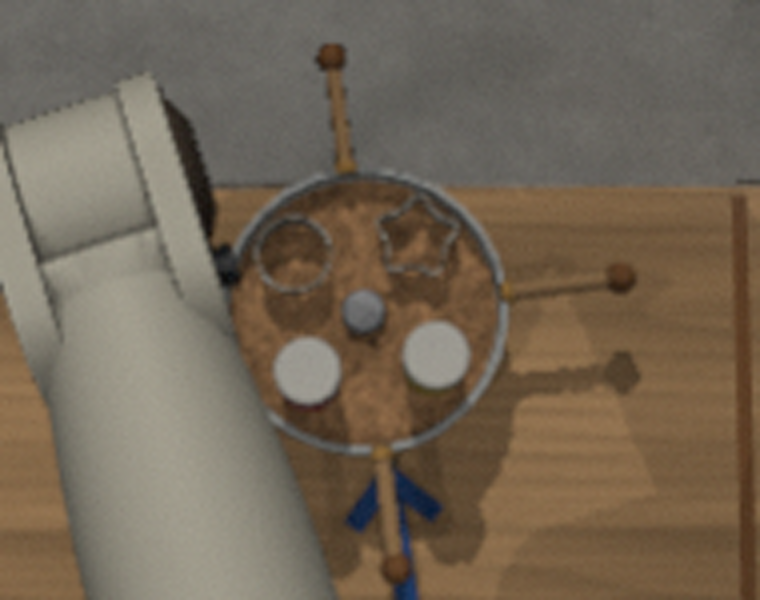

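The top crop shows the tray turned about 17° counter-clockwise: far ball at (330,57), red lid at (307,371), all four items undisturbed. I'll keep going.

Emit:
step_arm --plan '[{"tx":0.0068,"ty":0.002,"tz":0,"wx":0,"wy":0,"wz":0,"grip":1},{"tx":0.013,"ty":0.004,"tz":0,"wx":0,"wy":0,"wz":0,"grip":1},{"tx":0.0225,"ty":0.0066,"tz":0,"wx":0,"wy":0,"wz":0,"grip":1},{"tx":0.032,"ty":0.0086,"tz":0,"wx":0,"wy":0,"wz":0,"grip":1},{"tx":0.0419,"ty":0.0102,"tz":0,"wx":0,"wy":0,"wz":0,"grip":1},{"tx":0.0517,"ty":0.0112,"tz":0,"wx":0,"wy":0,"wz":0,"grip":1},{"tx":0.0615,"ty":0.0117,"tz":0,"wx":0,"wy":0,"wz":0,"grip":1},{"tx":0.068,"ty":0.0118,"tz":0,"wx":0,"wy":0,"wz":0,"grip":1}]'

```text
clock: 4.25
position: [0.4257, 0.1427, 0.0803]
tcp_rot: [[-0.938, -0.345, 0.0], [-0.345, 0.938, 0.0], [-0.0, -0.0, -1.0]]
wrist_force: [0.8, -0.7, 0.5]
gripper_width: 0.0003
gripper_force: 0.3
```

Emit:
step_arm --plan '[{"tx":0.0065,"ty":-0.0002,"tz":0,"wx":0,"wy":0,"wz":0,"grip":1},{"tx":0.013,"ty":-0.0006,"tz":0,"wx":0,"wy":0,"wz":0,"grip":1},{"tx":0.0196,"ty":-0.0012,"tz":0,"wx":0,"wy":0,"wz":0,"grip":1},{"tx":0.0262,"ty":-0.0021,"tz":0,"wx":0,"wy":0,"wz":0,"grip":1},{"tx":0.0326,"ty":-0.0031,"tz":0,"wx":0,"wy":0,"wz":0,"grip":1},{"tx":0.0391,"ty":-0.0044,"tz":0,"wx":0,"wy":0,"wz":0,"grip":1},{"tx":0.0455,"ty":-0.006,"tz":0,"wx":0,"wy":0,"wz":0,"grip":1},{"tx":0.0518,"ty":-0.0077,"tz":0,"wx":0,"wy":0,"wz":0,"grip":1}]'

```text
clock: 5.25
position: [0.3914, 0.1238, 0.0803]
tcp_rot: [[-0.938, -0.345, -0.0], [-0.345, 0.938, 0.0], [-0.0, 0.0, -1.0]]
wrist_force: [0.5, -0.1, -0.3]
gripper_width: -0.0001
gripper_force: 0.3
```

```bash
python3 - <<'E'
from h import *
s=ctrl.read_state();print(s["position"],s["wrist_force"],s["joints"].round(1))
im=ctrl.capture("top");cv2.imwrite("pics/z3.png",cv2.resize(im[160:310,240:430,::-1],None,fx=4,fy=4,interpolation=cv2.INTER_CUBIC))
C=np.array([.4754,.0107]);p0=np.array(s["position"][:2]);R=s["tcp_rot"]
for th in range(132,150,2):
    t=np.radians(th);u=np.array([np.cos(t),np.sin(t)]);n=np.array([u[1],-u[0]])
    print(th,(R[:2,:2].T@(C+.14*u+.018*n-p0)/.75).round(4))
E
```

```text
[0.39140144 0.12378959 0.08030191] [ 0.48651041 -0.07905958 -0.33057297] [ 17.5 -14.4 -26.6  77.8   0.   -2.7]
132 [-0.006  0.002]
134 [0.0003 0.0003]
136 [ 0.0066 -0.0017]
138 [ 0.0128 -0.0039]
140 [ 0.0189 -0.0063]
142 [ 0.0249 -0.0089]
144 [ 0.0309 -0.0117]
146 [ 0.0367 -0.0147]
148 [ 0.0424 -0.018 ]
```

View pics/z3.png

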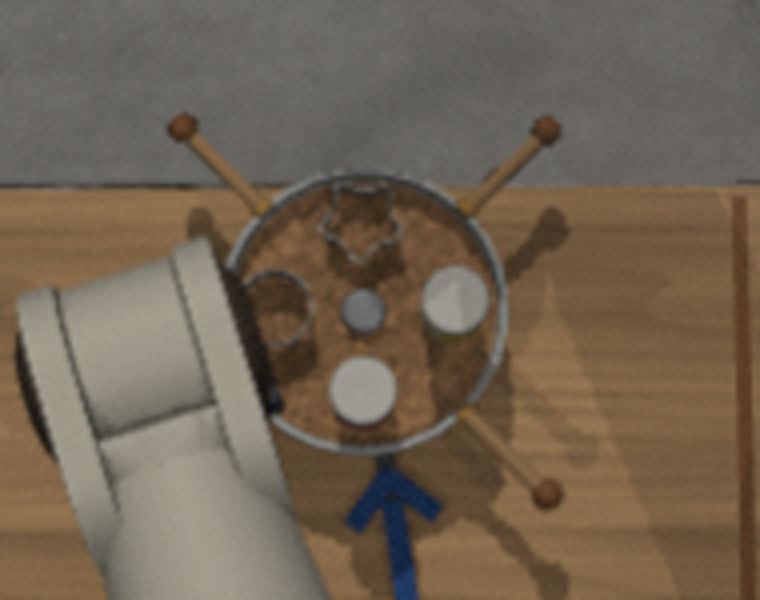

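The tray is now about 54° round: balls at crop (182,128), (546,130) and (547,494), red lid at (363,390), arrow in clear view. I'll measure precisely before the last few degrees.

```bash
cat > m.py <<'E'
from h import *
def run(save=None):
    C=np.array([.4754,.0107])
    im=ctrl.capture("top")
    if save: cv2.imwrite(save,cv2.resize(im[160:310,240:430,::-1],None,fx=4,fy=4,interpolation=cv2.INTER_CUBIC))
    h=cv2.cvtColor(im,cv2.COLOR_RGB2HSV).astype(int);H,S,V=h[...,0],h[...,1],h[...,2]
    roi=np.zeros(H.shape,bool);roi[200:320,297:410]=1
    b=roi&(H>100)&(H<130)&(S>110)
    lab=cv2.connectedComponentsWithStats(b.astype(np.uint8));k=1+lab[2][1:,4].argmax();ys,xs=np.nonzero(lab[1]==k)
    P=cast("top",np.c_[xs,ys],.031)[:,:2];m=P.mean(0);w,v=np.linalg.eigh(np.cov(P.T));d=v[:,1]*np.sign(v[0,1])
    print("arrow n",len(xs),m.round(4),"az(mean)",az(C-m).round(2),"pca",az(d).round(2))
    rr=np.hypot(*(np.indices(V.shape)[::-1]-np.array([331,238]).reshape(2,1,1)))
    for c,a in blobs(roi&(S<45)&(V>130)&(rr<30),80,400):
        q=cast("top",[c],.134)[0,:2];print("lid",c.round(1),a,q.round(4),"r",np.linalg.norm(q-C).round(4),"az",az(q-C).round(2))
    t=roi&(H>3)&(H<15)
E
python3 - <<'E'
from m import *
run()
B=cast("top",[(285.5,192),(376.5,192.5),(376.75,283.5)],.078)[:,:2]
C=np.array([.4754,.0107]);print((B[0]+B[2])/2,[az(x-C).round(2) for x in B],np.linalg.norm(B-C,axis=1))
E
```

```text
arrow n 258 [ 0.3334 -0.0097] az(mean) 8.19 pca 8.44
lid [353.3 234.1] 178 [ 0.4754 -0.0479] r 0.0586 az -90.05
lid [330.5 256.7] 201 [0.4161 0.0121] r 0.0593 az 178.68
[0.47480956 0.01091895] [np.float64(44.54), np.float64(-45.81), np.float64(-135.83)] [0.17587115 0.17583506 0.17640935]
```

Emit:
step_arm --plan '[{"tx":0.0035,"ty":-0.0008,"tz":0,"wx":0,"wy":0,"wz":0,"grip":1},{"tx":0.0085,"ty":-0.0023,"tz":0,"wx":0,"wy":0,"wz":0,"grip":1},{"tx":0.0135,"ty":-0.0042,"tz":0,"wx":0,"wy":0,"wz":0,"grip":1},{"tx":0.0185,"ty":-0.0061,"tz":0,"wx":0,"wy":0,"wz":0,"grip":1},{"tx":0.0225,"ty":-0.0078,"tz":0,"wx":0,"wy":0,"wz":0,"grip":1},{"tx":0.0255,"ty":-0.0092,"tz":0,"wx":0,"wy":0,"wz":0,"grip":1},{"tx":0.0275,"ty":-0.01,"tz":0,"wx":0,"wy":0,"wz":0,"grip":1},{"tx":0.0275,"ty":-0.01,"tz":0,"wx":0,"wy":0,"wz":0,"grip":1}]'

```text
clock: 6.35
position: [0.3748, 0.1097, 0.0803]
tcp_rot: [[-0.939, -0.345, -0.0], [-0.345, 0.939, -0.0], [0.0, 0.0, -1.0]]
wrist_force: [-0.1, -0.9, -0.8]
gripper_width: 0.0006
gripper_force: 0.0
```

```bash
python3 -c "
from m import *
run('pics/z4.png');print(ctrl.read_state()['position'])"
```

```text
arrow n 259 [ 0.3333 -0.01  ] az(mean) 8.28 pca 8.52
lid [352.9 230.5] 167 [ 0.4848 -0.0472] r 0.0587 az -80.79
lid [334.3 256.8] 191 [0.4159 0.0021] r 0.0601 az -171.77
[0.37485141 0.10976688 0.08025213]
```

View pics/z4.png

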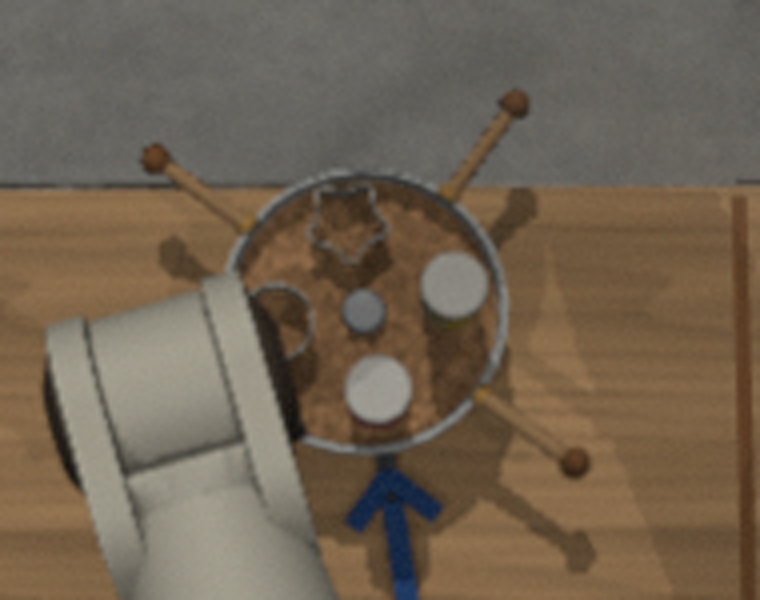

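Red lid at crop (378,390), az 188.2°; arrow 188.3–188.5°. In line, so back the finger off, lift and move clear.

Emit:
step_arm --plan '[{"tx":-0.008,"ty":0.005,"tz":0,"wx":0,"wy":0,"wz":0,"grip":1},{"tx":-0.02,"ty":0.013,"tz":0,"wx":0,"wy":0,"wz":0,"grip":1},{"tx":-0.028,"ty":0.018,"tz":0,"wx":0,"wy":0,"wz":0,"grip":1},{"tx":-0.028,"ty":0.018,"tz":-0.05,"wx":0,"wy":0,"wz":0,"grip":1},{"tx":-0.028,"ty":0.018,"tz":-0.12,"wx":0,"wy":0,"wz":0,"grip":1},{"tx":-0.028,"ty":0.018,"tz":-0.19,"wx":0,"wy":0,"wz":0,"grip":1},{"tx":-0.028,"ty":0.018,"tz":-0.24,"wx":0,"wy":0,"wz":0,"grip":1},{"tx":-0.028,"ty":0.018,"tz":-0.24,"wx":0,"wy":0,"wz":0,"grip":1}]'

```text
clock: 7.4
position: [0.3911, 0.1304, 0.2629]
tcp_rot: [[-0.938, -0.346, 0.004], [-0.346, 0.938, 0.001], [-0.004, -0.0, -1.0]]
wrist_force: [0.8, 0.2, -1.0]
gripper_width: 0.0003
gripper_force: 0.0
```

Emit:
step_arm --plan '[{"tx":-0.02,"ty":0.06,"tz":0,"wx":0,"wy":0,"wz":0,"grip":1},{"tx":-0.04,"ty":0.13,"tz":0,"wx":0,"wy":0,"wz":0,"grip":1},{"tx":-0.06,"ty":0.2,"tz":0,"wx":0,"wy":0,"wz":0,"grip":1},{"tx":-0.06,"ty":0.27,"tz":0,"wx":0,"wy":0,"wz":0,"grip":1},{"tx":-0.06,"ty":0.33,"tz":0,"wx":0,"wy":0,"wz":0,"grip":1},{"tx":-0.06,"ty":0.36,"tz":0,"wx":0,"wy":0,"wz":0,"grip":1},{"tx":-0.06,"ty":0.36,"tz":0,"wx":0,"wy":0,"wz":0,"grip":1},{"tx":-0.06,"ty":0.36,"tz":0,"wx":0,"wy":0,"wz":0,"grip":1}]'

```text
clock: 8.4
position: [0.339, 0.3983, 0.2594]
tcp_rot: [[-0.938, -0.346, -0.001], [-0.346, 0.938, -0.001], [0.001, -0.001, -1.0]]
wrist_force: [0.5, -0.6, 0.1]
gripper_width: 0.0003
gripper_force: 0.0
```

```bash
python3 -c "
from m import *
run('pics/z5.png');print(ctrl.read_state()['position'])"
```

```text
arrow n 257 [ 0.3331 -0.0098] az(mean) 8.2 pca 9.01
lid [352.9 230.6] 164 [ 0.4847 -0.0471] r 0.0586 az -80.87
lid [333.8 256.7] 185 [0.4162 0.0034] r 0.0597 az -172.96
[0.33915904 0.39804106 0.25981206]
```

View pics/z5.png

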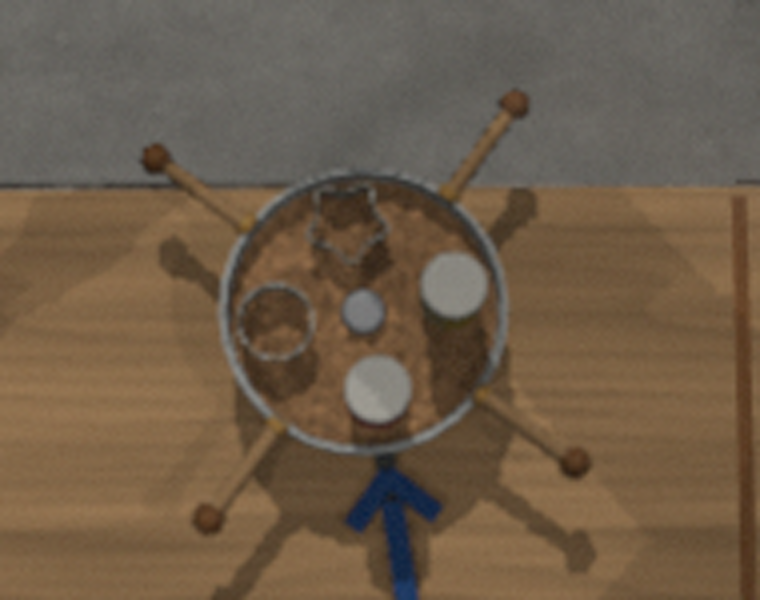

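```bash
python3 - <<'E'
from h import *
f=lambda l:[(240+x/4,160+y/4) for x,y in l]
C=meas(f([(154,158),(515,103),(575,461),(208,518)]),*f([(378,389),(455,285)]))
E
```

```text
C [0.4754 0.0107] R [0.1767 0.1763 0.1764 0.1762] spokes [np.float64(53.7), np.float64(-36.6), np.float64(-126.3), np.float64(143.5)] red [0.4147 0.0015] -171.4 0.0614 yel -82.9
```

```bash
python3 -c "
from cell import ctrl
print(ctrl.job_done())"
```

```text
the job is handed in; nothing more can be done
None
```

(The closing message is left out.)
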